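# Stroke the window clips shut on a slide carrier

## Task

Two slide carriers lie on the bench; close the clips of the one that holds the four stained slides: stroke a fingertip lightly along its row of upright orange window clips, starting at the red end, so that they fold down one after another until all four lie flat on their slides. Nothing is picked up: the carrier stays where it lies, the empty carrier is not touched, and the other things on the bench are left undisturbed.

Things in the scene. Friction and masses are not known exactly. Their poses are not given: they have to be found in the camera images.
- carrier: The slide carrier to work on: loose grey plate 96 x 200 x 12 mm, about 1 kg, flat on the table, four glass slides (pink stain, pale blue end) in a row along y. Origin: centre of underside; y runs along the row, away from the red end, z up. A flat red band marks the end y = -100 to -66 mm. Orange clips, hinged along x at y = -58, -20, 18, 56 mm, 13.5 mm above the table, stand up over it.
- row_start (a point): On the loaded carrier, middle of the first clip's hinge line (red end), at the height of the shut clips' tops: 16.5 mm above the table, 4.5 mm above the plate.
- row_end (a point): On the loaded carrier, middle of the free edge of the last clip when it is shut (144 mm in the carrier's +y from row_start), same height.
- empty_carrier: The other carrier, not to be touched: same plate and orange clips, but its four pockets are black and empty. Origin: centre of its underside, axes as on the loaded one.
- clip1 (a joint): Clip 1 of the loaded carrier, counted from the red end: orange window flap 34 mm wide (x), 30 mm long, 3 mm thick. 0 = shut, lying from its hinge line towards +y; 1.57 = straight up (44 mm above the table); limit 1.9, leaning to the red end. Starts at 1.2 to 1.7, stays where left (friction 0.006 N m). A fingertip drawn towards +y just above 16.5 mm folds it down.
- clip2 (a joint): Clip 2 of the loaded carrier, counted from the red end: orange window flap 34 mm wide (x), 30 mm long, 3 mm thick. 0 = shut, lying from its hinge line towards +y; 1.57 = straight up (44 mm above the table); limit 1.9, leaning to the red end. Starts at 1.2 to 1.7, stays where left (friction 0.006 N m). A fingertip drawn towards +y just above 16.5 mm folds it down.
- clip3 (a joint): Clip 3 of the loaded carrier, counted from the red end: orange window flap 34 mm wide (x), 30 mm long, 3 mm thick. 0 = shut, lying from its hinge line towards +y; 1.57 = straight up (44 mm above the table); limit 1.9, leaning to the red end. Starts at 1.2 to 1.7, stays where left (friction 0.006 N m). A fingertip drawn towards +y just above 16.5 mm folds it down.
- clip4 (a joint): Clip 4 of the loaded carrier, counted from the red end: orange window flap 34 mm wide (x), 30 mm long, 3 mm thick. 0 = shut, lying from its hinge line towards +y; 1.57 = straight up (44 mm above the table); limit 1.9, leaning to the red end. Starts at 1.2 to 1.7, stays where left (friction 0.006 N m). A fingertip drawn towards +y just above 16.5 mm folds it down.
- jar_mid (a point): Bystander, not to be disturbed: white-capped specimen jar, 48 wide, 60 tall (mm); the point is its centre, half-way up.
- cassette_mid (a point): Bystander, not to be disturbed: small yellow tissue cassette, 40 x 28 x 7 (mm); the point is its centre, half-way up.
- dropper_mid (a point): Bystander, not to be disturbed: small amber bottle with black cap, 32 wide, 70 tall (mm); the point is its centre, half-way up.
- mailer_mid (a point): Bystander, not to be disturbed: flat blue slide mailer, 32 x 85 x 10 (mm); the point is its centre, half-way up.
- dish_mid (a point): Bystander, not to be disturbed: clear round covered dish, 90 wide, 16 tall (mm); the point is its centre, half-way up.
- beaker_mid (a point): Bystander, not to be disturbed: glass beaker, 60 wide, 70 tall (mm); the point is its centre, half-way up.
Not all that is in view belongs to the job. What is shaped like the carrier but yellow is not meant.

How it is judged (in metres and radians):
On the way, in this order (a step that is already met when the one before it is completed fails the run):
1. clip 1, counted from the red end, is folded flat, before any later one (value of joint clip1 below 0.15 rad), for 0.05 s.
2. clip 2, counted from the red end, is folded flat, before any later one (value of joint clip2 below 0.15 rad), for 0.05 s.
3. clip 3, counted from the red end, is folded flat, before any later one (value of joint clip3 below 0.15 rad), for 0.05 s.
4. clip 4, counted from the red end, is folded flat (value of joint clip4 below 0.15 rad), for 0.05 s.
At the end, for the whole second after the job is handed in: All four clips of the loaded carrier are shut to within 0.15 rad (free edge less than 4.5 mm up), and that carrier lies flat, at rest, within 20 mm of where it started (value of joint each of clip1, clip2, clip3, clip4 below 0.15 rad and distance of carrier from where it was at the start of the episode below 0.02 m and angle between carrier's own z axis and vertical below 0.05 rad and linear speed of carrier below 0.01 m/s); the robot touches nothing.
It fails at once if the loaded carrier is lifted, dragged or pushed more than 20 mm (distance of carrier from where it was at the start of the episode above 0.02 m or angle between carrier's own z axis and vertical above 0.1 rad).
It fails at once if the carrier with the glass slides is pressed harder than 35 N (contact force between any of the fingers, the arm and carrier above 35 N).
It fails at once if the empty carrier is touched (more than 1 N) (contact force between any of the fingers, the arm and empty_carrier above 1 N).
It fails at once if a bystander is moved more than 15 mm (distance of any of jar_mid, cassette_mid, dropper_mid, mailer_mid, dish_mid, beaker_mid from where it was at the start of the episode above 0.015 m).
It also fails if it takes over 35 s, if anything falls off the work surface, if the arm or the gripper's body presses on something with over 40 N, if the wrist force passes 120 N, or if a joint passes its speed limit or range.

## Robot

A 6-joint arm with a two-finger parallel gripper is mounted at the origin on the work surface. World frame = base frame: x ahead of the robot, y to its left, z up, the work surface at z = 0. Lengths are in mm, angles in rad, forces in N, time in s.
With the tool pointing down it reaches from about 225 to 725 mm from the base axis. Payload 3.1 kg.
Tool frame: the origin (TCP) lies midway between the tips of the shut fingers; the grasp point (between the pads) lies grip_point_offset behind it (grip_point_offset is the distance from the TCP to the grasp point, in mm); x points along the fingers, y is the direction in which the jaws open and shut, and the axes are right-handed (so a half turn about x gives the same grasp; the last joint's range is limited). The gripper opens to 85 mm and grips with 20 to 120 N. Pads are 22 mm wide; open, the fingers measure 114 mm over their backs; the gripper's body (76 mm by 85 mm) begins 54 mm behind the grasp point. The pads swing forward as they close: fully open they stand 13 mm farther back than shut.
Start: joints at [-1.294, 0.048, 0.099, 1.622, 0, 1.443], TCP at [206.748, -482.569, 231.312] pointing down, gripper open.
Joint ranges: [-2.91, 2.91], [-0.99, 1.94], [-1.21, 1.42], [-2.12, 2.29], [-1.49, 1.47], [-3.14, 3.14]. Speed limits (rad/s): [2.79, 2.79, 3.14, 3.14, 3.14, 3.14].

## Interface

Orientations are given as a unit quaternion [w, x, y, z].
In Python, from cell import state, snapshot, finish_job, grip_point_offset gives the robot as it stands.
- The arm moves only by the tool servo_tool, never from a script. Its argument "commands" is a list of rows, each an object with "translation": the shift along the tool's x, y, z in m, a list of three; "roll": the turn about the tool's x in rad; "claw": the opening, from -1 (shut) to 1 (fully open). A call has 1 to 20 rows; each row is the pose to reach, as a shift and turn from the pose commanded when the call began, along the tool's axes at that moment; what a row does not reach only later rows make up. A row lasts 1/10 s, in which the tool goes at most 50 mm and 8.59 degrees, less where a joint would pass 70% of its speed; a pose out of reach is approached as far as the arm can. A call with a gripper value outside its range is refused whole. The fingers move at their own pace and stop on an object; "newtons" is the grip in N (left out, the last holds). Time passes only in rows, so rows that repeat a pose let the fingers close. It gives the time, the measured TCP pose, the force and the opening at its end, in the units of the state.
- state(): the state, without advancing time (a new reading comes with each control period).
- snapshot(name): name is "scene" or "top"; returns a dict with "pixels" (480x640x3 uint8, red, green, blue), "intrinsics" (3x3 intrinsics, pixels), "R" (3x3) and "t" (3): a world point X has camera coordinates R X + t. Camera axes: x right, y down, z forward; pixel columns grow to the right and rows downward; lengths in mm; the calibration is good to about 2 mm. A picture is of the moment at which its call begins. There is no depth.
- finish_job(): hands the job in, once; it reports no verdict.
The state is a dict: "time_s": time; "joint_positions": joint angles; "dq": joint speeds; "effort": joint torques, N m; "tool_pos": TCP position; "ee_rot": TCP orientation; "ft_force": force on the tool from outside, world axes, zero at the start; "torque": the same for the moment, N m; "width": finger opening in mm.
Only numpy, scipy, OpenCV 4.12 (cv2) and the standard library are available. Lean on these libraries where they do the work, as an engineer would, in place of code of your own. Each camera call takes 0.05 s, during which the arm holds its last target.

## Working session

There is one attempt and no reset: what is moved stays moved. The work goes in short steps, Python scripts to look and compute and a tool call to move; the robot and the scene stay as the last step left them, time stands still between calls to the robot, and variables do not carry over. Pictures are saved under pics/ and viewed, and the job is handed in when it is done.

Besides the shell and the picture viewer there is one more tool, called after ">>>" as name([rows], argument=value, ...), one row to a line, values as JSON. servo_tool: Moves the arm, as the interface text tells. Its arguments: {"type":"object","properties":{"commands":{"type":"array","items":{"type":"object","properties":{"translation":{"type":"array","items":{"type":"number"}},"roll":{"type":"number"},"claw":{"type":"number"}}}},"newtons":{"type":"number"}},"required":["commands"]}

```bash
ls; mkdir -p pics; python3 - <<'E'
from cell import state, snapshot, grip_point_offset
import cv2,numpy as np
print(grip_point_offset); print(state())
for n in("scene","top"):
    s=snapshot(n); cv2.imwrite(f"pics/{n}0.png",s["pixels"][:,:,::-1]); np.savez(f"{n}0.npz",**s)
    print(n,s["intrinsics"],s["R"],s["t"])
E
```

```text
pics
18.700000000000003
{'time_s': 0.0, 'joint_positions': array([-1.29382825e+00,  4.87312378e-02,  9.76004654e-02,  1.62197874e+00,
        2.87367333e-05,  1.44300609e+00]), 'dq': array([-0.00046003, -0.00049385,  0.00083369, -0.00074743,  0.00012422,
        0.00010219]), 'effort': array([-3.67762618e-05, -3.38780415e+01,  3.20017004e+01,  2.02186732e-02,
       -2.59487761e-04,  7.08835017e-06]), 'tool_pos': array([ 206.57975015, -481.9976962 ,  230.12860822]), 'ee_rot': array([-0.14131239, -0.69262426, -0.14294503,  0.69272589]), 'ft_force': array([ 0.45985978,  0.50644697, -0.3240974 ]), 'torque': array([-0.02315229,  0.02263868,  0.02143857]), 'width': 85.57802127005644}
scene [[460.48986622   0.         320.34427346]
 [  0.         460.48986622 239.89388303]
 [  0.           0.           1.        ]] [[ 0.33212272  0.94321608  0.00615853]
 [ 0.48459711 -0.16502618 -0.85902968]
 [-0.80923429  0.28828768 -0.51188873]] [-175.03646078 -198.80076594 1288.55815543]
top [[515.46907513   0.         327.24578009]
 [  0.         515.46907513 241.9539574 ]
 [  0.           0.           1.        ]] [[ 0.02477531 -0.99965056  0.00921586]
 [-0.99180971 -0.02573433 -0.12510495]
 [ 0.1252984  -0.00604086 -0.99210071]] [ -18.16045215  527.51499481 1085.2248277 ]
```

View pics/scene0.png

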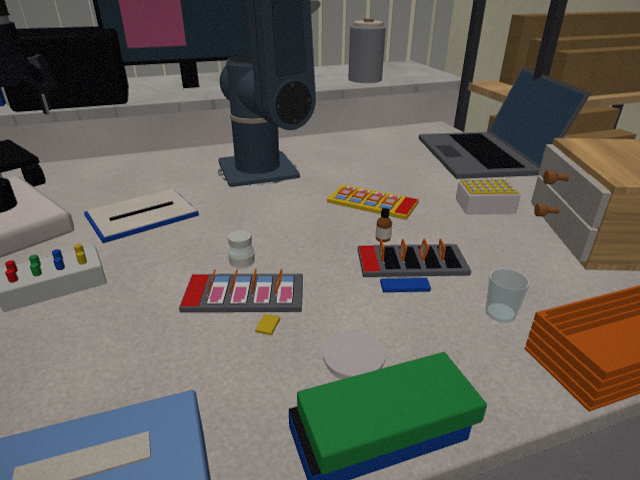

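View pics/top0.png

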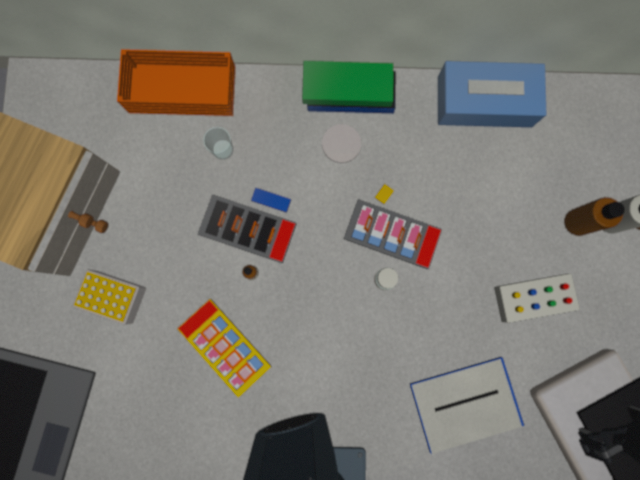

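Candidates for the carrier, with top-view and scene-view pixels:
- Grey with pink slides: (393,234) / (242,292). This one matches the description.
- Grey with black pockets: (247,228) / (413,260). This is the empty carrier.
- Yellow: (225,347) / (372,201). Excluded by the text.

Next I'll check the choice in a close crop.

```bash
python3 - <<'E'
import cv2
a=cv2.imread("pics/top0.png")[190:280,335:450]; cv2.imwrite("pics/ctop0.png",cv2.resize(a,None,fx=6.5,fy=6.5,interpolation=cv2.INTER_CUBIC))
a=cv2.imread("pics/scene0.png")[255:325,175:310]; cv2.imwrite("pics/cscene0.png",cv2.resize(a,None,fx=5.8,fy=5.8,interpolation=cv2.INTER_CUBIC))
E
```

```text
(no output)
```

View pics/ctop0.png

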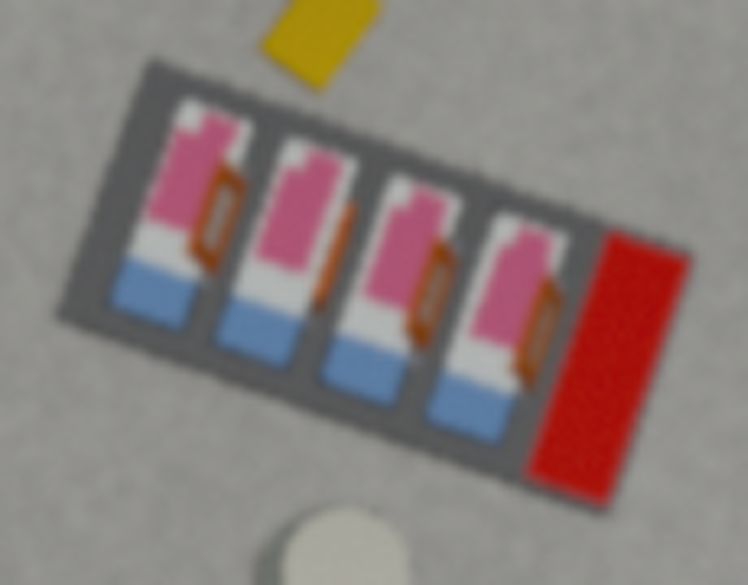

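View pics/cscene0.png

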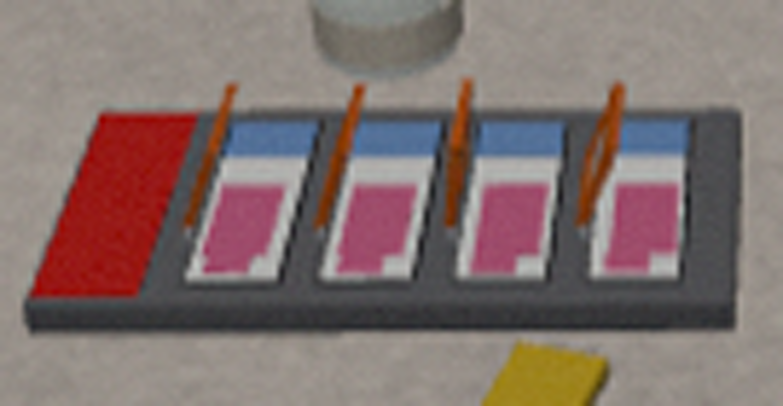

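```bash
cat > h.py <<'E'
import numpy as np
T=dict(np.load("top0.npz"));S=dict(np.load("scene0.npz"))
def proj(c,X):
    X=np.atleast_2d(X); p=X@c["R"].T+c["t"]; q=p@c["intrinsics"].T; return q[:,:2]/q[:,2:]
def ray(c,uv):
    d=np.linalg.inv(c["intrinsics"])@[uv[0],uv[1],1]; return -c["R"].T@c["t"], c["R"].T@d
def atz(c,uv,z):
    o,d=ray(c,uv); return o+d*(z-o[2])/d[2]
def tri(a,b):
    A=[];B=[]
    for c,uv in((T,a),(S,b)):
        o,d=ray(c,uv); d/=np.linalg.norm(d); P=np.eye(3)-np.outer(d,d); A.append(P);B.append(P@o)
    return np.linalg.lstsq(np.vstack(A),np.hstack(B),rcond=None)[0]
ct=lambda p:(np.array(p)+.5)/6.5-.5+[335,190]
cs=lambda p:(np.array(p)+.5)/5.8-.5+[175,255]
E
python3 - <<'E'
from h import *
from scipy.optimize import least_squares
L=np.array([[48,100],[48,-100],[-48,-100],[-48,100]])
t=ct([[153,60],[692,248],[607,512],[58,318]]); s=cs([[735,308],[28,298],[100,112],[740,110]])
for a,b in zip(t,s): print(tri(a,b), atz(T,a,12),atz(S,b,12))
def W(p,l,z):
    c,sn=np.cos(p[2]),np.sin(p[2]); return np.c_[p[0]+c*l[:,0]-sn*l[:,1],p[1]+sn*l[:,0]+c*l[:,1],np.full(len(l),z)]
for name,w in(("both",(1,1)),("top",(1,0)),("scene",(0,1))):
    r=least_squares(lambda p:np.r_[w[0]*(proj(T,W(p,L,p[3]))-t).ravel(),w[1]*(proj(S,W(p,L,p[3]))-s).ravel(),.1*(p[3]-12)],[450,-150,0,12]);print(name,r.x,r.cost)
    if name=="both":p=r.x
# bystander approximate and path
print("hinges",W(p,np.array([[0,-58],[0,-20],[0,18],[0,56],[0,86]]),16.5))
print("jar",atz(T,(387,277),60),"cass",atz(T,(384,193),7),"dropper",atz(T,(250,271),70))
from cell import state
from scipy.spatial.transform import Rotation as R
q=state()["ee_rot"];print(R.from_quat(q,scalar_first=True).as_matrix())
E
```

```text
[630.51407858 -70.67655057   8.66672528] [629.48768196 -71.50571883  12.        ] [634.75195438 -70.80555754  12.        ]
[ 568.59208516 -256.90625448   13.8580298 ] [ 568.91427473 -257.06513369   12.        ] [ 566.03515801 -257.23302199   12.        ]
[ 477.80140771 -228.38273222   10.57985495] [ 477.70346805 -227.97059401   12.        ] [ 479.8819058  -228.53260246   12.        ]
[539.63284772 -40.15049363   9.61051906] [539.12261119 -40.68983374  12.        ] [543.0911107  -40.51358041  12.        ]
both [ 5.53859102e+02 -1.48999211e+02 -3.24113239e-01  1.04098222e+01] 3.880765417019766
top [ 5.55016165e+02 -1.50384348e+02 -3.16609866e-01  3.87068281e+00] 1.0350782519762352
scene [ 5.50031334e+02 -1.48263387e+02 -3.31581516e-01  7.67203483e+00] 1.4304527560563627
hinges [[ 535.38793913 -203.97935454   16.5       ]
 [ 547.48973533 -167.95788138   16.5       ]
 [ 559.59153152 -131.93640822   16.5       ]
 [ 571.69332772  -95.91493505   16.5       ]
 [ 581.24737735  -67.47692993   16.5       ]]
jar [ 453.46652258 -131.99889955   60.        ] cass [ 645.42615643 -129.8619995     7.        ] dropper [458.11230029 154.57012249  70.        ]
[[-5.36155738e-04  3.93803033e-01 -9.19194693e-01]
 [ 2.09829329e-03 -9.19192358e-01 -3.93803257e-01]
 [-9.99997655e-01 -2.13987993e-03 -3.33484005e-04]]
```

The top crop shows the four-slide carrier with its red end at the right, crop (650,370), and its upright clips leaning at x≈540, 430, 335 and 215. The scene crop agrees. Corner triangulation gives z≈9–14 mm against the stated 12, centre ≈ (554,-149.5), row direction ≈ (0.317,0.949). I'll close the gripper, approach above the red band, and put the jaw axis across the row.

>>> servo_tool([
  {"translation": [0, -0.01, -0.04], "roll": -0.1, "claw": -1},
  {"translation": [0, -0.02, -0.08], "roll": -0.2, "claw": -1},
  {"translation": [0, -0.03, -0.12], "roll": -0.3, "claw": -1},
  {"translation": [0.02, -0.04, -0.16], "roll": -0.4, "claw": -1},
  {"translation": [0.04, -0.05, -0.2], "roll": -0.5, "claw": -1},
  {"translation": [0.06, -0.06, -0.24], "roll": -0.6, "claw": -1},
  {"translation": [0.08, -0.07, -0.28], "roll": -0.7, "claw": -1},
  {"translation": [0.1, -0.08, -0.32], "roll": -0.8, "claw": -1},
  {"translation": [0.12, -0.09, -0.36], "roll": -0.84, "claw": -1},
  {"translation": [0.15, -0.094, -0.384], "roll": -0.84, "claw": -1},
  {"translation": [0.15, -0.094, -0.384], "roll": -0.84, "claw": -1},
  {"translation": [0.15, -0.094, -0.384], "roll": -0.84, "claw": -1},
  {"translation": [0.15, -0.094, -0.384], "roll": -0.84, "claw": -1},
  {"translation": [0.15, -0.094, -0.384], "roll": -0.84, "claw": -1},
], newtons=40)

```text
time_s: 1.5
tool_pos: [522.9, -246.4, 83.1]
ee_rot: [0.413, 0.575, 0.411, -0.575]
ft_force: [-0.2, -0.4, -0.6]
width: 0.0
```

```bash
python3 - <<'E'
from cell import state, snapshot
from h import *
import cv2
from scipy.spatial.transform import Rotation as R
for n in("scene","top"):
    s=snapshot(n); cv2.imwrite(f"pics/{n}1.png",s["pixels"][:,:,::-1])
    c={"scene":S,"top":T}[n]; st=state(); p=st["tool_pos"]; uv=proj(c,p)[0]; print(n,st["time_s"],p,uv)
    o=np.clip(uv-[70,55],0,None).astype(int); print(o)
    a=s["pixels"][o[1]:o[1]+110,o[0]:o[0]+140,::-1]; cv2.imwrite(f"pics/c{n}1.png",cv2.resize(a,None,fx=5,fy=5,interpolation=cv2.INTER_CUBIC))
print(R.from_quat(st["ee_rot"],scalar_first=True).as_matrix().round(4), st["joint_positions"])
E
```

```text
scene 1.55 [ 522.88490592 -246.40874321   83.10362675] [177.4654232  254.50958102]
[107 199]
top 1.6 [ 522.897106   -246.27213142   82.96127194] [443.71390801 244.2950997 ]
[373 189]
[[ 2.300e-03  9.468e-01 -3.218e-01]
 [-1.500e-03 -3.218e-01 -9.468e-01]
 [-1.000e+00  2.600e-03  7.000e-04]] [-5.56125301e-01  1.99936624e-01 -2.97246471e-02  1.33840312e+00
 -7.47892160e-05  1.34230264e+00]
```

View pics/cscene1.png

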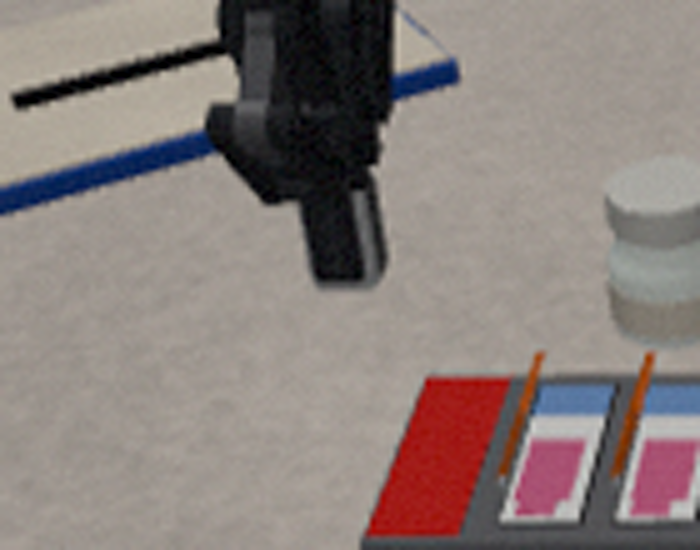

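View pics/ctop1.png

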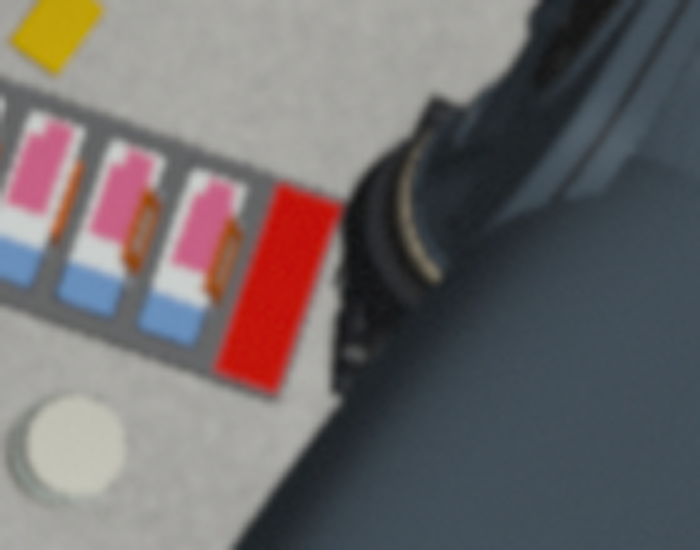

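The scene crop shows the shut fingertip bottom at pixel ≈(176.6,255.6), against a projected TCP of (177.5,254.5), so they agree. The carrier is undisturbed. I'll descend over the red band.

>>> servo_tool([
  {"translation": [0.015, 0, 0], "roll": 0, "claw": -1},
  {"translation": [0.03, 0, 0], "roll": 0, "claw": -1},
  {"translation": [0.045, 0, 0], "roll": 0, "claw": -1},
  {"translation": [0.055, 0, 0], "roll": 0, "claw": -1},
  {"translation": [0.055, 0, 0], "roll": 0, "claw": -1},
  {"translation": [0.055, 0, 0], "roll": 0, "claw": -1},
  {"translation": [0.055, 0, 0], "roll": 0, "claw": -1},
  {"translation": [0.055, 0, 0], "roll": 0, "claw": -1},
])

```text
time_s: 2.4
tool_pos: [523.5, -245.4, 27.3]
ee_rot: [0.413, 0.575, 0.412, -0.574]
ft_force: [-0.9, -1.0, 0.1]
width: -0.2
```

```bash
python3 - <<'E'
from cell import state, snapshot
from h import *
import cv2
for k in range(3):
    s=snapshot("scene"); st=state(); print(st["time_s"],st["tool_pos"],abs(st["dq"]).max(),st["ft_force"])
uv=proj(S,st["tool_pos"])[0];print(uv)
a=s["pixels"][240:325,150:270,::-1]; cv2.imwrite("pics/cscene2.png",cv2.resize(a,None,fx=6,fy=6,interpolation=cv2.INTER_CUBIC))
E
```

```text
2.45 [ 523.40328349 -245.32181628   27.30595233] 0.0033152089075927883 [-0.08597616  0.29429996  0.50978549]
2.5 [ 523.30723003 -245.29524306   27.18138546] 0.0038708840618507535 [0.26052805 0.45113931 0.66243707]
2.55 [ 523.17694743 -245.20462594   27.03841049] 0.005053711366985203 [0.37453978 0.27303912 0.00737912]
[183.26183321 282.34588164]
```

View pics/cscene2.png

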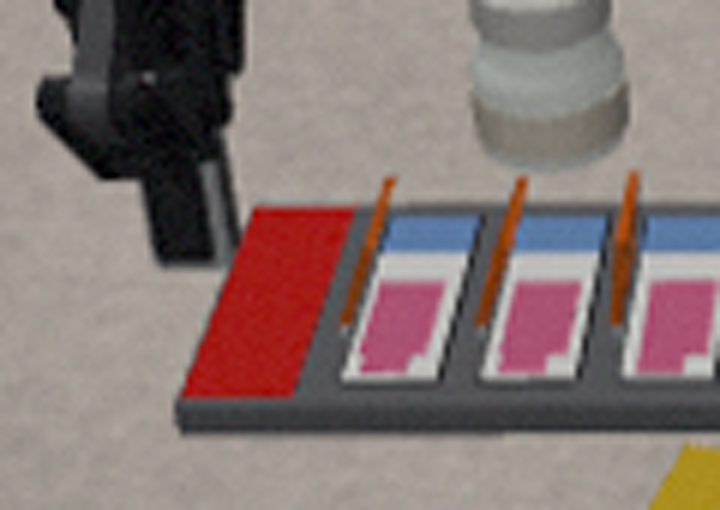

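The fingertip is at pixel ≈(182.5,283.5), projected (183.3,282.3), just clear of the red band, and all clips still stand. The tool −z axis matches the row direction. I'll drop to about 18.3 mm and stroke over clip 1 first.

>>> servo_tool([
  {"translation": [0.004, 0, 0], "roll": 0, "claw": -1},
  {"translation": [0.008, 0, 0], "roll": 0, "claw": -1},
  {"translation": [0.008, 0, 0], "roll": 0, "claw": -1},
  {"translation": [0.008, 0, 0], "roll": 0, "claw": -1},
  {"translation": [0.008, 0, -0.004], "roll": 0, "claw": -1},
  {"translation": [0.008, 0, -0.008], "roll": 0, "claw": -1},
  {"translation": [0.008, 0, -0.012], "roll": 0, "claw": -1},
  {"translation": [0.008, 0, -0.016], "roll": 0, "claw": -1},
  {"translation": [0.008, 0, -0.02], "roll": 0, "claw": -1},
  {"translation": [0.008, 0, -0.024], "roll": 0, "claw": -1},
  {"translation": [0.008, 0, -0.028], "roll": 0, "claw": -1},
  {"translation": [0.008, 0, -0.032], "roll": 0, "claw": -1},
  {"translation": [0.008, 0, -0.036], "roll": 0, "claw": -1},
  {"translation": [0.008, 0, -0.04], "roll": 0, "claw": -1},
  {"translation": [0.008, 0, -0.044], "roll": 0, "claw": -1},
  {"translation": [0.008, 0, -0.048], "roll": 0, "claw": -1},
  {"translation": [0.008, 0, -0.052], "roll": 0, "claw": -1},
  {"translation": [0.008, 0, -0.056], "roll": 0, "claw": -1},
  {"translation": [0.008, 0, -0.06], "roll": 0, "claw": -1},
])

```text
time_s: 4.45
tool_pos: [542.0, -187.7, 18.3]
ee_rot: [0.412, 0.575, 0.412, -0.574]
ft_force: [-0.0, -0.4, 0.5]
width: 0.0
```

```bash
python3 - <<'E'
from cell import state, snapshot
from h import *
import cv2
s=snapshot("scene"); st=state(); print(st["time_s"],st["tool_pos"],st["ft_force"])
a=s["pixels"][225:325,175:310,::-1]; cv2.imwrite("pics/cscene3.png",cv2.resize(a,None,fx=5.8,fy=5.8,interpolation=cv2.INTER_CUBIC))
E
```

```text
4.5 [ 542.17540493 -187.06904979   18.23344942] [0.32119953 0.50033157 0.14305746]
```

View pics/cscene3.png

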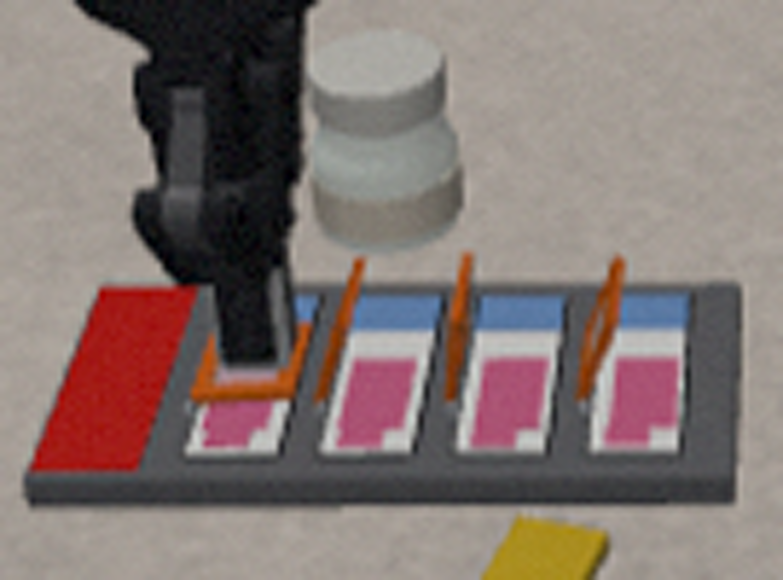

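The scene crop shows clip 1 folded flat under the fingertip, crop (250,370). Clips 2–4 are upright, the carrier's edge hasn't moved, and the force is below 1 N. I'll continue the stroke.

>>> servo_tool([
  {"translation": [0, 0, -0.004], "roll": 0, "claw": -1},
  {"translation": [0, 0, -0.008], "roll": 0, "claw": -1},
  {"translation": [0, 0, -0.012], "roll": 0, "claw": -1},
  {"translation": [0, 0, -0.016], "roll": 0, "claw": -1},
  {"translation": [0, 0, -0.02], "roll": 0, "claw": -1},
  {"translation": [0, 0, -0.024], "roll": 0, "claw": -1},
  {"translation": [0, 0, -0.028], "roll": 0, "claw": -1},
  {"translation": [0, 0, -0.032], "roll": 0, "claw": -1},
  {"translation": [0, 0, -0.036], "roll": 0, "claw": -1},
  {"translation": [0, 0, -0.04], "roll": 0, "claw": -1},
  {"translation": [0, 0, -0.044], "roll": 0, "claw": -1},
  {"translation": [0, 0, -0.048], "roll": 0, "claw": -1},
  {"translation": [0, 0, -0.052], "roll": 0, "claw": -1},
  {"translation": [0, 0, -0.056], "roll": 0, "claw": -1},
  {"translation": [0, 0, -0.06], "roll": 0, "claw": -1},
  {"translation": [0, 0, -0.064], "roll": 0, "claw": -1},
  {"translation": [0, 0, -0.068], "roll": 0, "claw": -1},
  {"translation": [0, 0, -0.072], "roll": 0, "claw": -1},
  {"translation": [0, 0, -0.076], "roll": 0, "claw": -1},
])

```text
time_s: 6.4
tool_pos: [566.3, -115.7, 18.2]
ee_rot: [0.412, 0.575, 0.412, -0.574]
ft_force: [-0.3, 0.5, -0.1]
width: 0.1
```

```bash
python3 - <<'E'
from cell import state, snapshot
from h import *
import cv2
s=snapshot("scene"); st=state(); print(st["time_s"],st["tool_pos"],st["ft_force"])
a=s["pixels"][225:325,175:310,::-1]; cv2.imwrite("pics/cscene4.png",cv2.resize(a,None,fx=5.8,fy=5.8,interpolation=cv2.INTER_CUBIC))
E
```

```text
6.45 [ 566.50422716 -115.07775159   18.2561033 ] [ 0.25265337  0.5359089  -0.05198566]
```

View pics/cscene4.png

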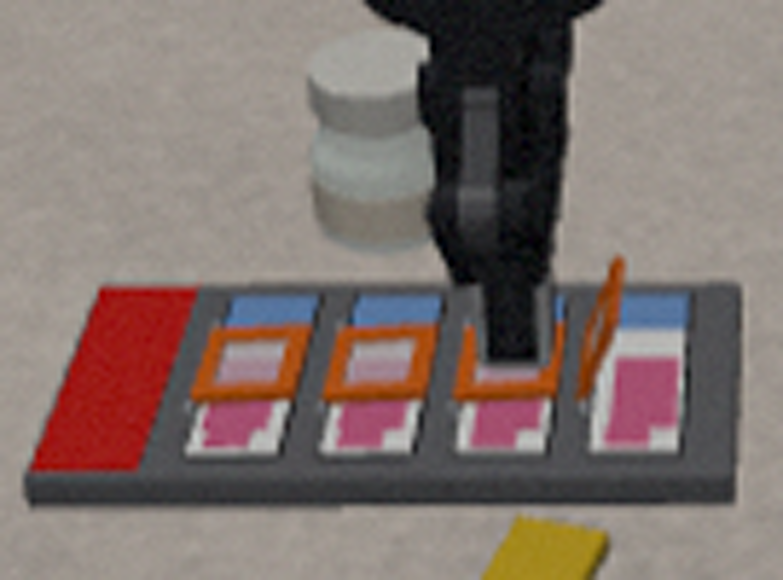

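Clips 1–3 lie flat in order and clip 4 still stands at crop (605,330). The carrier hasn't moved. I'll finish the stroke.

>>> servo_tool([
  {"translation": [0, 0, -0.004], "roll": 0, "claw": -1},
  {"translation": [0, 0, -0.008], "roll": 0, "claw": -1},
  {"translation": [0, 0, -0.012], "roll": 0, "claw": -1},
  {"translation": [0, 0, -0.016], "roll": 0, "claw": -1},
  {"translation": [0, 0, -0.02], "roll": 0, "claw": -1},
  {"translation": [0, 0, -0.024], "roll": 0, "claw": -1},
  {"translation": [0, 0, -0.028], "roll": 0, "claw": -1},
  {"translation": [0, 0, -0.032], "roll": 0, "claw": -1},
  {"translation": [0, 0, -0.036], "roll": 0, "claw": -1},
  {"translation": [0, 0, -0.04], "roll": 0, "claw": -1},
  {"translation": [0, 0, -0.044], "roll": 0, "claw": -1},
  {"translation": [0, 0, -0.048], "roll": 0, "claw": -1},
  {"translation": [0, 0, -0.052], "roll": 0, "claw": -1},
  {"translation": [0, 0, -0.056], "roll": 0, "claw": -1},
  {"translation": [0, 0, -0.06], "roll": 0, "claw": -1},
  {"translation": [0, 0, -0.064], "roll": 0, "claw": -1},
  {"translation": [0, 0, -0.064], "roll": 0, "claw": -1},
])

```text
time_s: 8.15
tool_pos: [586.9, -54.9, 18.3]
ee_rot: [0.412, 0.574, 0.412, -0.574]
ft_force: [-0.1, -0.7, 1.1]
width: 0.3
```

>>> servo_tool([
  {"translation": [-0.01, 0, 0], "roll": 0, "claw": -1},
  {"translation": [-0.025, 0, 0], "roll": 0, "claw": -1},
  {"translation": [-0.05, 0, 0], "roll": 0, "claw": -1},
  {"translation": [-0.08, 0, 0], "roll": 0, "claw": -1},
  {"translation": [-0.11, 0, 0], "roll": 0, "claw": -1},
  {"translation": [-0.14, 0, 0], "roll": 0, "claw": -1},
  {"translation": [-0.15, 0, 0], "roll": 0, "claw": -1},
  {"translation": [-0.15, 0, 0], "roll": 0, "claw": -1},
  {"translation": [-0.15, 0, 0], "roll": 0, "claw": -1},
])

```text
time_s: 9.05
tool_pos: [586.4, -55.5, 167.5]
ee_rot: [-0.412, -0.574, -0.412, 0.575]
ft_force: [-0.5, -0.4, 0.7]
width: -0.1
```

```bash
python3 - <<'E'
from cell import state, snapshot
from h import *
import cv2
s=snapshot("scene"); st=state(); print(st["time_s"],st["tool_pos"],st["ft_force"])
cv2.imwrite("pics/scene5.png",s["pixels"][:,:,::-1])
a=s["pixels"][225:325,175:310,::-1]; cv2.imwrite("pics/cscene5.png",cv2.resize(a,None,fx=5.8,fy=5.8,interpolation=cv2.INTER_CUBIC))
E
```

```text
9.1 [585.83604842 -55.34599288 166.5234493 ] [-1.04875146  0.61362672  0.13791819]
```

View pics/cscene5.png

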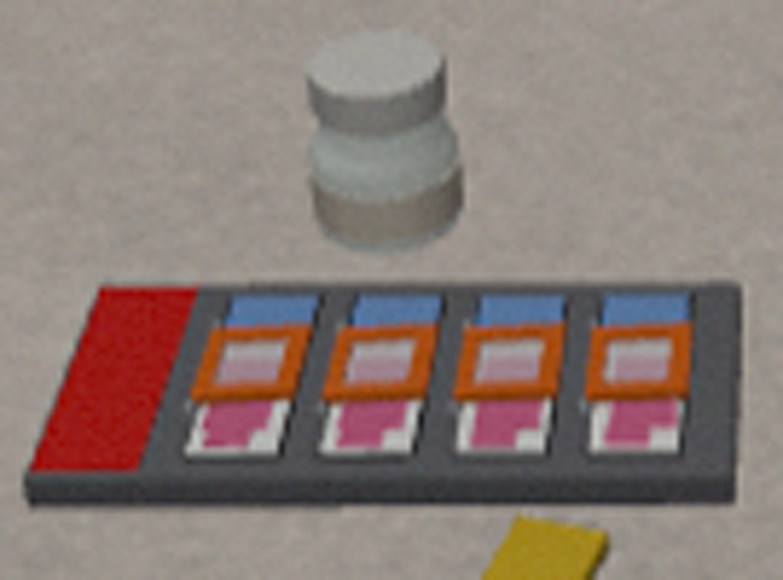

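View pics/scene5.png

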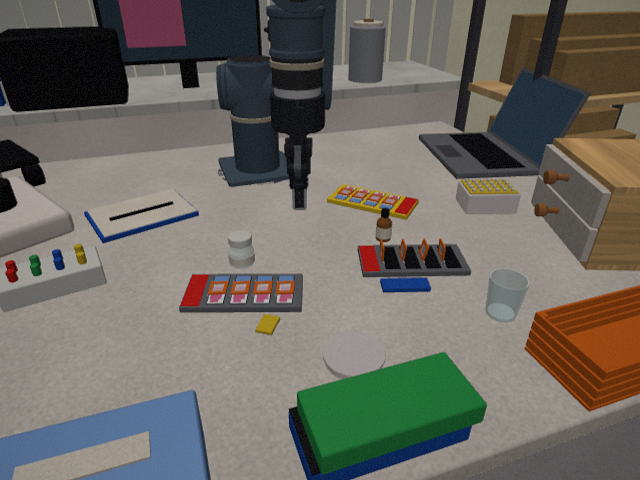

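All four clips look flat with the arm clear, and everything else is where it was. I'll check the clip angles numerically by comparing free-edge pixels with the projected model, then compare the rest of the scene with the first picture.

```bash
python3 - <<'E'
from h import *
import cv2
p=[553.86,-149.0,-.324]
def W(l):
    c,s=np.cos(p[2]),np.sin(p[2]); l=np.atleast_2d(l); return np.c_[p[0]+c*l[:,0]-s*l[:,1],p[1]+s*l[:,0]+c*l[:,1],l[:,2]]
im=cv2.imread("pics/scene5.png"); k=10
a=cv2.resize(im[272:305,195:275+25],None,fx=7.5,fy=7.5,interpolation=cv2.INTER_CUBIC)
for y in(-58,-20,18,56):
  for ang,col in((0,(0,255,0)),(.15,(255,255,0))):
    pts=[[17,y,16.5],[17,y+30*np.cos(ang),16.5+30*np.sin(ang)],[-17,y+30*np.cos(ang),16.5+30*np.sin(ang)],[-17,y,16.5]]
    q=((proj(S,W(pts))-[195,272]+.5)*7.5-.5)
    print(y,ang,q.round(0).tolist()) if ang==0 or y in(-58,56) else 0
    cv2.polylines(a,[q.round().astype(int)],True,col,1)
cv2.imwrite("pics/chk.png",a)
a0=cv2.imread("pics/scene0.png"); d=cv2.absdiff(a0,im).max(2); d[:, :]=np.where(d>40,255,0); n,_,st,_=cv2.connectedComponentsWithStats(d.astype(np.uint8)); print([s.tolist() for s in st[1:] if s[4]>6])
E
```

```text
-58 0 [[98.0, 159.0], [233.0, 159.0], [256.0, 69.0], [127.0, 70.0]]
-58 0.15 [[98.0, 159.0], [229.0, 143.0], [253.0, 54.0], [127.0, 70.0]]
-20 0 [[268.0, 158.0], [403.0, 158.0], [420.0, 69.0], [291.0, 69.0]]
18 0 [[438.0, 158.0], [572.0, 157.0], [584.0, 68.0], [455.0, 69.0]]
56 0 [[608.0, 157.0], [742.0, 157.0], [747.0, 68.0], [618.0, 68.0]]
56 0.15 [[608.0, 157.0], [740.0, 141.0], [745.0, 52.0], [618.0, 68.0]]
[[0, 0, 16, 33, 266], [259, 0, 16, 58, 450], [270, 0, 66, 210, 4455], [34, 54, 5, 3, 7], [216, 63, 15, 48, 284], [0, 81, 3, 6, 15], [274, 88, 41, 12, 343], [42, 94, 9, 20, 70], [263, 116, 8, 6, 31], [207, 269, 22, 26, 226], [229, 269, 22, 26, 228], [252, 268, 21, 27, 259], [274, 269, 20, 26, 240]]
```

View pics/chk.png

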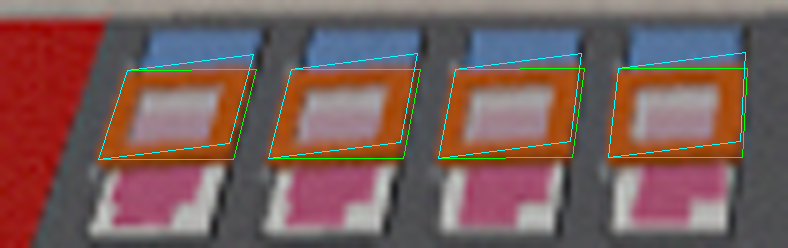

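The clips match the "shut" outline: top and bottom edges are horizontal and the free edge is not raised. The only changes in the image are the clips and the arm. Handing in.

```bash
python3 - <<'E'
from cell import finish_job,state
print(state()["ft_force"]);print(finish_job())
E
```

```text
[-1.04875146  0.61362672  0.13791819]
the job is handed in; nothing more can be done
None
```

All four clips of the loaded carrier are shut. I stroked the closed fingertips along the row from the red end at about 18.3 mm height. The clips folded in order 1, 2, 3, 4, and I then lifted clear and handed the job in at about 9.1 s.

- **Clips:** in the last scene picture all four match the projected shut outline, not the one drawn 0.15 rad open.
- **Carrier and bystanders:** comparing the first and last scene pictures, only the clips and the arm changed. I took no final top view.
- **Forces:** the wrist force read about 1 N or less per axis at every reading, but I only read it at the end of each move.
- **Disagreements:** the fingertip lay about 1 pixel from its projected position. The two cameras placed the carrier's corners 2–5 mm apart, against a stated calibration of about 2 mm. Neither got in the way of the stroke.

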